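# Dock the scanner and present the grinding-ball carrier to it

### The arm

A 7-joint arm with a two-finger parallel gripper is mounted at the origin on the work surface. World frame = base frame: x ahead of the robot, y to its left, z up, the work surface at z = 0. Lengths are in m, angles in rad, forces in N, time in s.
With the tool pointing down it reaches from about 0.425 to 0.825 m from the base axis. Payload 3.6 kg.
Tool frame: the origin (TCP) lies at the very end of the fingers, on their centre line; the grasp point (between the pads) lies 19 mm behind it; z points along the fingers, y is the line along which they close (so a half turn about z gives the same grasp; the last joint's range is limited). The gripper opens to 85 mm and grips with 20 to 120 N. Pads are 22 mm wide; open, the fingers measure 114 mm over their backs; the gripper's body (76 mm by 85 mm) begins 54 mm behind the grasp point. The pads swing forward as they close: fully open they stand 13 mm farther back than shut.
Start: joints at [-1.329, 0.615, -0.013, 1.423, 0.008, 1.103, -0.04], TCP at [0.172, 0.627, 0.231] pointing down, gripper open.
Joint ranges: [-3.12, 3.12], [-0.3, 2.06], [-1.34, 1.32], [0.26, 2.42], [-1.36, 4.5], [0.01, 1.98], [-2.84, 2.84]. Speed limits (rad/s): [2.79, 2.79, 3.14, 3.14, 3.14, 3.14, 3.14].

### API

Orientations are given as a rotation vector (axis times angle).
In Python, from station import robot gives the robot as it stands. Calls block until the motion is done:
- robot.move_to(position, orientation): joint-space move of the TCP to a pose.
- robot.move_l(position, rot=None, speed=0.15): straight line of the TCP; rot=None keeps the orientation; speed is the mean speed in m/s.
- robot.move_j(angles): joint-space move.
- robot.grip(opening): finger opening in m; the grip force is fixed at half the most; returns when the fingers have stopped.
- robot.hold(seconds).
- robot.solve_ik(position, orientation): joint angles nearest the present ones, or None.
- robot.snapshot(name): name is "scene" or "top"; returns the picture (420x560x3 uint8, red, green, blue); there is no depth.
- robot.camera_params(name): a dict with "camera_matrix" (3x3 intrinsics, pixels), "xyz" and "attitude" of the camera in the world. Camera axes: x right, y down, z forward; pixel columns grow to the right and rows downward; lengths in m; the calibration is good to about 2 mm. A picture is of the moment at which its call begins. camera_params takes no time and is no camera call.
A pose or a line that the arm cannot do raises robot.IKError and nothing moves.
- robot.hand_in(): hands the job in; it is judged then, once.
Trained networks look in the newest picture that a camera, given by its name, has taken for a name from the list of things; names that differ only in an ending like _2 or _b are one class to them, and where a whole thing is asked for, a point or a joint stands for the part that bears it (a point fixed in the world has none). Each returns a list of dicts, best first, with "p" (0 to 1); they miss things now and then, are a little off and sometimes report something else, mostly with a low value. They report only what shows in the picture. A call takes as long as a camera call. They do not tell look-alikes from the thing itself.
- robot.cut_out(camera, name): "region" (420x560 bool, what is visible of it) and "box" ([centre column, centre row, width, height] in pixels, round what is visible of it).
Readings, each from a call of its own:
- robot.read_time_s(): time.
- robot.read_joint_pos(): joint angles.
- robot.read_joint_vel(): joint speeds.
- robot.read_tau(): joint torques, N m.
- robot.read_tcp_pos(): TCP position.
- robot.read_orientation(): TCP orientation.
- robot.read_wrist_force(): force on the tool from outside, world axes, zero at the start.
- robot.read_wrist_torque(): the same for the moment, N m.
- robot.read_width(): finger opening in m.
- robot.read_grip_force(): force on a finger pad.
Only numpy, scipy, OpenCV 4.12 (cv2) and the standard library are available. Lean on these libraries where they do the work, as an engineer would, in place of code of your own. Each camera call takes 0.05 s, during which the arm holds its last target. There are 200 camera calls.

### The job

Book out the grinding ball at the scanner: first set the cordless scanner fully down on its charging base, over both pegs and with its window looking out over the base's low tongue, and let go of it. Then pick up the ball carrier by its fin, keep it level so that the loose steel ball never leaves its pocket, and present its coded end to the scanner: square to the window, at window height and about 10 cm in front of it. Finish there, still holding the carrier level and motionless in the gripper, and leave the bottle, tip box and timer where they are.

Things in the scene. Friction and masses are not known exactly. Their poses are not given: they have to be found in the camera images.
- dock: Black charging base, fixed. Origin on the bench under its middle; x along its low tongue, z up. Deck 94 x 92 mm (x -54 to +40 mm), 20 mm high; tongue 76 mm wide, 8 mm high, to x = +90 mm, pointing to the robot's right (-y) give or take 17 degrees. Two upright steel pegs with chamfered tips, 12 mm tall above the deck, at x = 0: 12 mm diameter at y = +22 mm, 8 mm diameter at y = -22 mm.
- dock_deck (a point): Middle between the pegs on top of the deck, 20 mm above the bench; the underside centre of the docked scanner comes to rest here. Axes as dock.
- scanner: Cordless scanner standing loose on the bench, light grey plastic, black front bezel, 0.18 to 0.36 kg. Origin: centre of its underside; x points out of the window, z up. Foot 74 x 74 mm, 18 mm high; slim round neck; head with flat upright sides, 82 mm long (x -37 to +45 mm), 50 mm wide in y, 80 to 126 mm above the underside. Grip it from above across the head's 50 mm width.
- scan_foot (a point): Centre of the scanner's underside, axes as scanner. Two sockets, 14 mm deep and 1.6 mm wider in diameter than the pegs, open in the underside: wide one at y = +22 mm, narrow one at y = -22 mm, so that it fits one way only.
- scan_window (a point): Centre of the scanner's dark window, in the scanner's frame at x = +45 mm, z = 103 mm (123 mm above the bench when docked). x points straight out of the window, z up.
- carrier: Ball carrier: white plastic tray lying loose on the bench, 0.11 to 0.18 kg. Origin: centre of its underside; x points lengthwise to the coded end, z up. Plate 140 x 60 mm, 12 mm thick, side lips to 16 mm. Round ball pocket at x = +20 mm, 24 mm across, 4 mm deep. Upright end plate at x = +66 to +70 mm, 48 mm wide, 38 mm high, bearing the black code on its outer face. Fin at x = -40 mm.
- carrier_code (a point): Centre of the code on the outer face of the end plate, in the carrier's frame at x = +70 mm, z = 23 mm. Axes as carrier.
- carrier_grip (a point): Where to grip the fin, in the carrier's frame at x = -40 mm, z = 43 mm; axes as carrier. The fin stands lengthwise on the plate, 44 mm long in x, 12 mm thick in y, its top 59 mm above the underside.
- pocket (a point): Where the ball's centre is when it rests in the middle of the pocket, in the carrier's frame at x = +20 mm, z = 19 mm.
- ball_center (a point): Centre of the loose polished steel grinding ball, 22 mm in diameter, 44 g. It can roll about 4 mm from the middle of its pocket and climbs over the rim when the carrier tips beyond about 50 degrees, or sooner if jerked.
- bottle: White reagent bottle with a cap, 60 mm in diameter, 125 mm tall; leave alone. Origin at the centre of its underside.
- tip_box: Closed grey pipette-tip box with a clear lid, 80 x 115 x 54 mm; leave alone. Origin at the centre of its underside.
- timer: White bench timer lying flat, 60 x 74 x 20 mm; leave alone. Origin at the centre of its underside.
Things that resemble listed ones, but are neither listed nor needed, are in the scene too. Leave any turquoise look-alike of the carrier alone. Leave any orange look-alike of the scanner alone.

How it is judged:
On the way, in this order (a step that is already met when the one before it is completed fails the run):
1. the scanner sits fully down on the base, over both pegs, window towards the tongue, and is let go (horizontal distance between scan_foot and dock_deck below 0.004 m and z of scan_foot in the frame of dock_deck between -0.003 and 0.003 m and angle between scanner's own z axis and vertical below 0.05 rad and x of scan_window in the frame of dock above 0.03 m and angle between the x axis of scanner and the x axis of dock, either way round below 0.1 rad and contact force between the fingers and scanner below 0.1 N), for 0.3 s.
2. the carrier is lifted off the bench in the gripper with the ball in its pocket (height (world z) of carrier above 0.03 m and contact force between the fingers and carrier above 2 N and distance between ball_center and pocket below 0.012 m), for 0.2 s.
At the end, for the whole second after the job is handed in: Scanner seated (4 mm sideways, 3 mm in height, 3 deg), window over the tongue, let go. Carrier held in the gripper alone, still, level within 5.7 deg, ball in its pocket, code facing the window within 15 deg, 60 to 140 mm in front and within 30 mm of its middle sideways and in height (all of step 1 and distance between ball_center and pocket below 0.012 m and height (world z) of carrier above 0.06 m and contact force between the fingers and carrier above 2 N and x of carrier_code in the frame of scan_window between 0.06 and 0.14 m and y of carrier_code in the frame of scan_window between -0.03 and 0.03 m and z of carrier_code in the frame of scan_window between -0.03 and 0.03 m and x of carrier_grip in the frame of scan_window above 0.15 m and angle between the x axis of carrier and the x axis of scanner, either way round below 0.26 rad and angle between carrier's own z axis and vertical below 0.1 rad and contact force between carrier and scanner below 0.1 N and contact force between carrier and dock below 0.1 N and contact force between carrier and bottle below 0.1 N and contact force between carrier and tip_box below 0.1 N and contact force between carrier and timer below 0.1 N and linear speed of carrier below 0.02 m/s and angular speed of carrier below 0.1 rad/s); the arm keeps its last pose, push and grip.
It fails at once if the ball leaves its pocket (distance between ball_center and pocket above 0.014 m).
It fails at once if the bottle is disturbed (distance of bottle from where it was at the start of the episode above 0.03 m or angle between bottle's own z axis and vertical above 0.5 rad).
It fails at once if the tip box is disturbed (distance of tip_box from where it was at the start of the episode above 0.03 m or angle between tip_box's own z axis and vertical above 0.5 rad).
It fails at once if the timer is disturbed (distance of timer from where it was at the start of the episode above 0.03 m or angle between timer's own z axis and vertical above 0.5 rad).
It also fails if it takes over 67 s, if anything falls off the work surface, if the arm or the gripper's body presses on something with over 40 N, if the wrist force passes 120 N, or if a joint passes its speed limit or range.

## Working session

There is one attempt and no reset: what is moved stays moved. The work goes in short steps, each a Python script; the robot and the scene stay as the last script left them, time stands still between calls to the robot, and variables do not carry over. Pictures are saved under pics/ and viewed, at most 10 in all, crops included, and the job is handed in when it is done.

```bash
mkdir -p pics; ls; python3 - <<'E'
from station import robot
import cv2,numpy as np
for n in ["scene","top"]:
    im=robot.snapshot(n); cv2.imwrite(f"pics/{n}0.png",im[:,:,::-1])
    p=robot.camera_params(n); print(n,p)
    for k in ["scanner","dock","carrier","ball_center","bottle","tip_box","timer"]:
        print(k,[(round(d["p"],2),np.round(d["box"]).astype(int).tolist()) for d in robot.cut_out(n,k)])
print(robot.read_time_s(),robot.read_orientation())
E
```

```text
pics
scene {'camera_matrix': array([[545.38078927,   0.        , 277.97489812],
       [  0.        , 545.38078927, 211.44802788],
       [  0.        ,   0.        ,   1.        ]]), 'xyz': array([ 1.36683826, -0.75393906,  0.94732569]), 'attitude': array([-2.07213955, -0.91617827,  0.42487704])}
scanner [(0.92, [247, 218, 37, 57]), (0.91, [239, 181, 34, 52])]
dock [(0.96, [372, 215, 121, 52])]
carrier [(0.85, [168, 285, 63, 37]), (0.64, [78, 269, 39, 51]), (0.56, [151, 241, 26, 48])]
ball_center [(0.45, [179, 280, 11, 9]), (0.38, [167, 287, 63, 40])]
bottle [(0.72, [358, 151, 22, 38])]
tip_box [(0.57, [303, 304, 58, 59])]
timer []
top {'camera_matrix': array([[520.99669458,   0.        , 281.20364784],
       [  0.        , 520.99669458, 218.28681515],
       [  0.        ,   0.        ,   1.        ]]), 'xyz': array([0.30004308, 0.01736401, 1.81134082]), 'attitude': array([-2.17218305,  2.12037403, -0.18299511])}
scanner [(0.85, [293, 241, 26, 31]), (0.61, [267, 278, 27, 28])]
dock [(0.94, [215, 187, 51, 91]), (0.47, [369, 236, 44, 28])]
carrier [(0.87, [369, 236, 43, 30]), (0.71, [354, 280, 35, 40]), (0.68, [409, 289, 34, 40])]
ball_center [(0.57, [315, 161, 33, 25])]
bottle [(0.6, [148, 246, 26, 18]), (0.27, [367, 235, 40, 26])]
tip_box [(0.66, [318, 159, 32, 26])]
timer [(0.86, [375, 186, 22, 27]), (0.21, [369, 235, 44, 28])]
0.8 [-4.19295557e-01 -3.11345741e+00  1.20550099e-04]
```

```bash
python3 - <<'E'
import cv2
a=cv2.imread("pics/scene0.png");cv2.imwrite("pics/s1.png",cv2.resize(a[120:330,40:460],(800,400),interpolation=cv2.INTER_CUBIC))
a=cv2.imread("pics/top0.png");cv2.imwrite("pics/t1.png",cv2.resize(a[120:330,130:450],(800,525),interpolation=cv2.INTER_CUBIC))
E
```

```text
(no output)
```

View pics/s1.png

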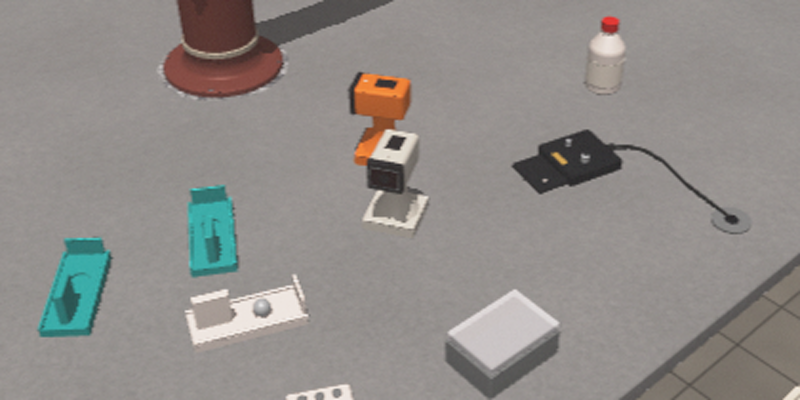

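View pics/t1.png

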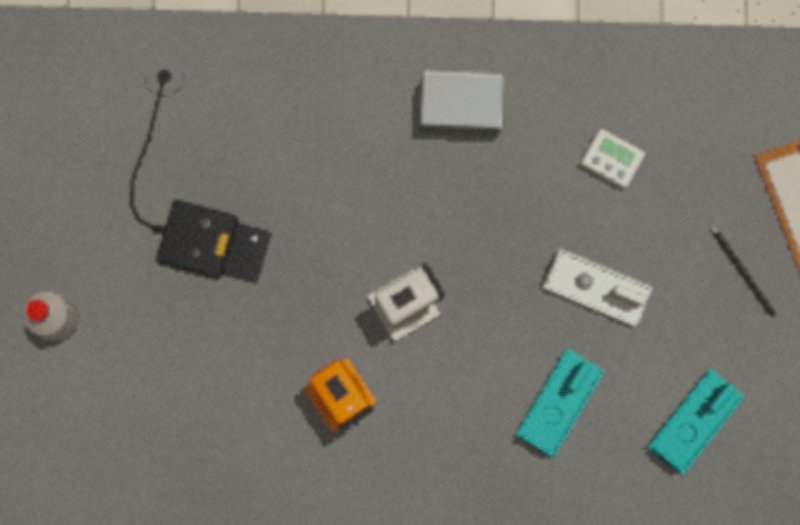

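The scene picture shows the grey scanner at full-frame px (247,218) and the orange look-alike at (239,181). It also shows the white carrier with the ball at (168,285), and two turquoise look-alikes at (151,241) and (78,269). In the top view the grey scanner is at (293,241), the dock at (215,187) with its tongue to the right, and the white carrier at (369,236) with its coded end to the left. Light grey and white match the description, and these enlarged crops confirm it. Next I'll fit the poses by silhouette in both views.

```bash
cat > h.py <<'E'
import numpy as np,cv2
from scipy.spatial.transform import Rotation as R
from scipy.optimize import minimize
from station import robot
def box(x0,x1,y0,y1,z0,z1): return np.array([[x,y,z] for x in(x0,x1) for y in(y0,y1) for z in(z0,z1)])/1000
def cyl(r,z0,z1,x=0,y=0):
    t=np.linspace(0,2*np.pi,24); return np.array([[x+r*np.cos(a),y+r*np.sin(a),z] for a in t for z in(z0,z1)])/1000
M={"dock":[box(-54,40,-46,46,0,20),box(40,90,-38,38,0,8)],
 "scanner":[box(-37,37,-37,37,0,18),cyl(17,18,80),box(-37,45,-25,25,80,126)],
 "head":[box(-37,45,-25,25,80,126)],
 "carrier":[box(-70,70,-30,30,0,14),box(66,70,-24,24,0,38),box(-62,-18,-6,6,0,59)],
 "bottle":[cyl(30,0,90),cyl(15,90,125)],"tip_box":[box(-40,40,-57.5,57.5,0,54)],"timer":[box(-30,30,-37,37,0,20)]}
CP={n:robot.camera_params(n) for n in("scene","top")}
def proj(n,P):
    c=CP[n]; q=R.from_rotvec(c["attitude"]).inv().apply(np.atleast_2d(P)-c["xyz"]); q=q@c["camera_matrix"].T
    return q[:,:2]/q[:,2:]
def ray(n,uv,z):
    c=CP[n]; d=R.from_rotvec(c["attitude"]).apply(np.linalg.inv(c["camera_matrix"])@[uv[0],uv[1],1])
    return c["xyz"]+d*(z-c["xyz"][2])/d[2]
S=8
def render(n,parts,p,z=0,rot=None):
    r=R.from_euler("z",p[2]) if rot is None else rot
    m=np.zeros((420*S,560*S),np.uint8)
    for q in parts:
        uv=proj(n,r.apply(q)+[p[0],p[1],z])
        cv2.fillConvexPoly(m,cv2.convexHull(np.round((uv+.5)*S-.5).astype(np.int32)),255)
    return cv2.resize(m,(560,420),interpolation=cv2.INTER_AREA)/255.
def fit(parts,masks,p0,z=0):
    def cost(p): return sum(np.abs(render(n,parts,p,z)-m).sum()/m.sum() for n,m in masks.items())
    best=None
    for dy in(-.25,0,.25):
        s=np.array([p0,*(np.array(p0)+d for d in([.012,0,0],[0,.012,0],[0,0,.15]))]); s[:,2]+=dy
        o=minimize(cost,p0,method="Nelder-Mead",options=dict(initial_simplex=s,xatol=1e-4,fatol=1e-4,maxfev=120))
        if best is None or o.fun<best.fun: best=o
    return best.x,best.fun
def mask(n,name,near):
    L=[d for d in robot.cut_out(n,name) if np.hypot(*(np.array(d["box"][:2])-near))<25]
    return L[0]["region"].astype(float) if L else None
E
cat > m1.py <<'E'
from h import *
robot.snapshot("scene");robot.snapshot("top")
for k,near,z in [("dock",((372,215),(215,187)),.01),("scanner",((247,218),(293,241)),.06),("carrier",((168,285),(369,236)),.01),("tip_box",((303,304),(318,160)),.03),("timer",(None,(375,186)),.01),("bottle",((358,151),(148,246)),.06)]:
    ms={n:mask(n,k,nr) for n,nr in zip(("scene","top"),near) if nr}
    ms={n:m for n,m in ms.items() if m is not None}
    if "top" not in ms: print(k,"none"); continue
    pc=ray("top",near[1],z)
    yaw={"dock":-1.7,"scanner":-1.1,"carrier":1.2,"tip_box":0,"timer":.5,"bottle":0}[k]
    for sel in ([ms] + ([{n:ms[n]} for n in ms] if k in("dock","scanner","carrier") else [])):
        x,f=fit(M[k],sel,[pc[0],pc[1],yaw]); print(k,list(sel),x.round(4),round(f,3),flush=True)
E
time python3 m1.py
```

```text
dock ['scene', 'top'] [ 0.5868  0.2426 -1.8169] 0.49
dock ['scene'] [ 0.5832  0.2457 -1.797 ] 0.271
dock ['top'] [ 0.5872  0.2418 -1.8226] 0.205
scanner ['scene', 'top'] [ 0.5006 -0.0405 -0.9886] 0.17
scanner ['scene'] [ 0.5004 -0.0422 -0.9501] 0.09
scanner ['top'] [ 0.5016 -0.0398 -1.0233] 0.061
carrier ['scene', 'top'] [ 0.5327 -0.3109  1.1968] 0.226
carrier ['scene'] [ 0.5315 -0.3105  1.1972] 0.116
carrier ['top'] [ 0.5336 -0.3111  1.1742] 0.091
tip_box ['scene', 'top'] [ 0.7884 -0.1161 -0.0194] 0.12
timer ['top'] [ 0.7181 -0.3331 -0.5297] 0.12
bottle ['scene', 'top'] [ 0.4706  0.437  -0.1091] 0.247
real	0m37.408s
user	1m5.312s
sys	0m7.564s
```

```bash
cat > d.py <<'E'
from h import *
ims={n:robot.snapshot(n) for n in("scene","top")}
ms={}
for n,nr in(("scene",(372,215)),("top",(215,187))):
    g=mask(n,"dock",nr); g=cv2.morphologyEx(g.astype(np.uint8),cv2.MORPH_OPEN,np.ones((7,7)))
    roi=cv2.dilate(g,np.ones((7,7)))>0
    gr=cv2.cvtColor(ims[n],cv2.COLOR_RGB2GRAY).astype(float)
    ms[n]=g.astype(float); print(n,"bench",np.median(gr[cv2.dilate(g,np.ones((25,25)))-roi>0]),"dock",np.median(gr[g>0]))
for sel in(ms,{"scene":ms["scene"]},{"top":ms["top"]}):
    x,f=fit(M["dock"],sel,[.587,.243,-1.81]); print(list(sel),x.round(4),round(f,3))
    if len(sel)==2: X=x
r=R.from_euler("z",X[2])
for n in ims:
    gr=cv2.cvtColor(ims[n],cv2.COLOR_RGB2GRAY).astype(float)
    for y in(.022,-.022):
        for zz in (.032,.026):
            uv=proj(n,r.apply([0,y,zz])+[X[0],X[1],0])[0]
            u,v=np.round(uv).astype(int); w=gr[v-5:v+6,u-5:u+6]; b=np.clip(w-60,0,None)
            yy,xx=np.mgrid[v-5:v+6,u-5:u+6]
            print(n,y,zz,uv.round(1),"blob",round((b*xx).sum()/b.sum(),2),round((b*yy).sum()/b.sum(),2),b.max(),(b>0).sum())
out=[]
for n,(u,v) in(("scene",(372,215)),("top",(215,187))):
    a=cv2.resize(ims[n][v-40:v+40,u-65:u+65,::-1],None,fx=6,fy=6,interpolation=cv2.INTER_NEAREST)
    e=render(n,M["dock"],X)[v-40:v+40,u-65:u+65]; e=(cv2.resize(e,None,fx=6,fy=6)>.5).astype(np.uint8)
    cs,_=cv2.findContours(e,0,2); cv2.drawContours(a,cs,-1,(0,255,0),1); out.append(a[:300 if 0 else 480])
cv2.imwrite("pics/d1.png",cv2.resize(np.vstack(out),(480,590)))
E
python3 d.py
```

```text
scene bench 146.0 dock 53.0
top bench 112.0 dock 52.0
['scene', 'top'] [ 0.5861  0.2433 -1.8005] 0.507
['scene'] [ 0.5817  0.2446 -1.7941] 0.288
['top'] [ 0.5865  0.2434 -1.7936] 0.21
scene 0.022 0.032 [347.2 200.9] blob 346.64 202.48 132.0 29
scene 0.022 0.026 [347.  202.6] blob 346.64 202.48 132.0 29
scene -0.022 0.032 [338.3 192.9] blob 337.2 190.3 110.0 60
scene -0.022 0.026 [338.2 194.6] blob 336.54 192.21 110.0 39
top 0.022 0.032 [211.3 208.9] blob 212.14 208.89 41.0 16
top 0.022 0.026 [211.5 209.2] blob 212.59 209.02 41.0 18
top -0.022 0.032 [207.9 221. ] blob 208.21 220.91 30.0 10
top -0.022 0.026 [208.1 221.3] blob 208.21 220.91 30.0 10
```

View pics/d1.png

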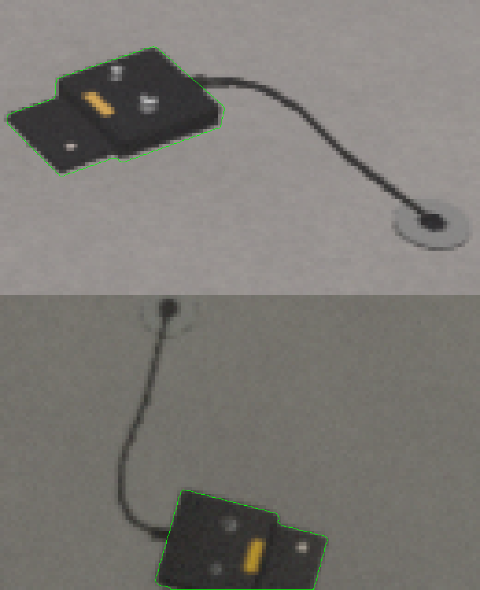

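```bash
cat >> h.py <<'E'
def down(yaw,flip=0):
    y=np.array([-np.sin(yaw),np.cos(yaw),0])*(-1 if flip else 1); z=np.array([0,0,-1.])
    return R.from_matrix(np.column_stack([np.cross(y,z),y,z])).as_rotvec()
E
cat > d2.py <<'E'
from h import *
X=np.array([.5861,.2433,-1.8])
ims={n:cv2.cvtColor(robot.snapshot(n),cv2.COLOR_RGB2GRAY).astype(float) for n in("scene","top")}
k=np.ones((9,9))
for it in range(2):
    ms={}
    for n,g in ims.items():
        r=render(n,M["dock"],X); o=cv2.dilate(r,k)>0; i=cv2.erode(r,k)>.99
        b=np.median(g[(cv2.dilate(r,np.ones((19,19)))>0)&~o]); d=np.percentile(g[r>.99],30)
        m=np.clip((b-g)/(b-d),0,1); m[i]=1; m[~o]=0; m[m<.15]=0; ms[n]=m
    for sel in(ms,{"scene":ms["scene"]},{"top":ms["top"]}):
        x,f=fit(M["dock"],sel,X); print(list(sel),x.round(4),round(f,3))
        if len(sel)==2: X2=x
    X=X2
for n,y,uv in(("scene",.022,(346.64,202.48)),("scene",-.022,(337.,191.2)),("top",.022,(212.14,208.9)),("top",-.022,(208.2,220.9))): print(n,y,ray(n,uv,.028).round(4), (R.from_euler("z",X[2]).apply([0,y,.0])+[X[0],X[1],0]).round(4))
s=[.5010,-.041]
for f in(0,1):
    for nm,P,yaw in(("scan",[*s,.084],-.99),("dock",[X[0],X[1],.104],X[2]),("dockup",[X[0],X[1],.2],X[2]),("car",[.518,-.348,.024],1.19),("pres",[.528,-.005,.124],X[2]+np.pi),("presup",[.528,-.005,.2],X[2]+np.pi)):
        for ff in(f,):
            q=robot.solve_ik(P,down(yaw,ff)); print(f,nm,None if q is None else np.round(q,2))
E
python3 d2.py
```

```text
['scene', 'top'] [ 0.5857  0.2438 -1.798 ] 0.188
['scene'] [ 0.584   0.2452 -1.7907] 0.103
['top'] [ 0.5858  0.2435 -1.8033] 0.078
['scene', 'top'] [ 0.5858  0.2437 -1.7997] 0.188
['scene'] [ 0.584   0.2454 -1.8149] 0.103
['top'] [ 0.5856  0.2436 -1.7974] 0.079
scene 0.022 [0.6079 0.2359 0.028 ] [0.6072 0.2387 0.    ]
scene -0.022 [0.553  0.2559 0.028 ] [0.5644 0.2487 0.    ]
top 0.022 [0.6081 0.2359 0.028 ] [0.6072 0.2387 0.    ]
top -0.022 [0.5657 0.2477 0.028 ] [0.5644 0.2487 0.    ]
0 scan [-0.08  0.61  0.18  2.01 -0.2   0.54  0.82]
0 dock [-0.63  0.75  0.35  1.62 -0.32  0.83 -0.38]
0 dockup [-0.67  0.65  0.41  1.52 -0.29  1.03 -0.41]
0 car [ 0.87  0.89 -0.55  1.67  0.63  0.76  2.78]
0 pres [ 0.18  0.58 -0.33  1.89  0.28  0.71  2.61]
0 presup [ 0.12  0.47 -0.22  1.81  0.13  0.87  2.75]
1 scan [-0.61  0.9   1.13  2.02 -1.05  0.96 -1.47]
1 dock [-0.2   0.76 -0.4   1.6   0.37  0.86  2.17]
1 dockup [-0.21  0.64 -0.39  1.51  0.26  1.04  2.26]
1 car [ 0.41  0.84  0.24  1.69 -0.3   0.65  0.44]
1 pres [-0.3   0.6   0.41  1.91 -0.35  0.71  0.09]
1 presup [-0.36  0.5   0.5   1.83 -0.3   0.89  0.04]
```

Fits agree: dock near (0.586, 0.243) with yaw about −1.81, and the wide peg matches in both views to about 1 mm. Next I grasp the scanner.

```bash
cat > g1.py <<'E'
from h import *
s=[.5008,-.0412]; o=down(-.99)
robot.grip(.085)
robot.move_to([*s,.20],o); robot.move_l([*s,.086],speed=.12)
w0=robot.read_wrist_force()
robot.grip(.03); print(robot.read_width(),robot.read_grip_force(),robot.read_wrist_force()-w0)
robot.move_l([*s,.19],speed=.12)
print(robot.read_width(),robot.read_wrist_force()-w0)
X=[.5863,.2428]; yaw=-1.812
robot.move_to([X[0],X[1],.19],down(yaw))
print(robot.read_tcp_pos(),robot.read_time_s())
ims={n:robot.snapshot(n) for n in("scene","top")}
print({n:[(round(d["p"],2),np.round(d["box"]).tolist()) for d in robot.cut_out(n,"scanner")] for n in ims})
out=[cv2.resize(ims["scene"][130:260,280:480,::-1],(800,520)),]
cv2.imwrite("pics/g1.png",out[0]); cv2.imwrite("pics/g1t.png",ims["top"][:,:,::-1])
E
python3 g1.py
```

```text
0.049464865852243245 62.00595259666443 [0.80197898 1.29435383 5.73870999]
0.04956659500108278 [ 1.13029474  1.14116823 -1.4937774 ]
[0.58634713 0.24048957 0.18958871] 8.275
{'scene': [(0.8, [346.0, 159.0, 37.0, 54.0]), (0.65, [243.0, 184.0, 34.0, 51.0])], 'top': [(0.59, [268.0, 277.0, 33.0, 28.0]), (0.56, [213.0, 212.0, 11.0, 24.0]), (0.41, [316.0, 159.0, 35.0, 23.0])]}
```

View pics/g1.png

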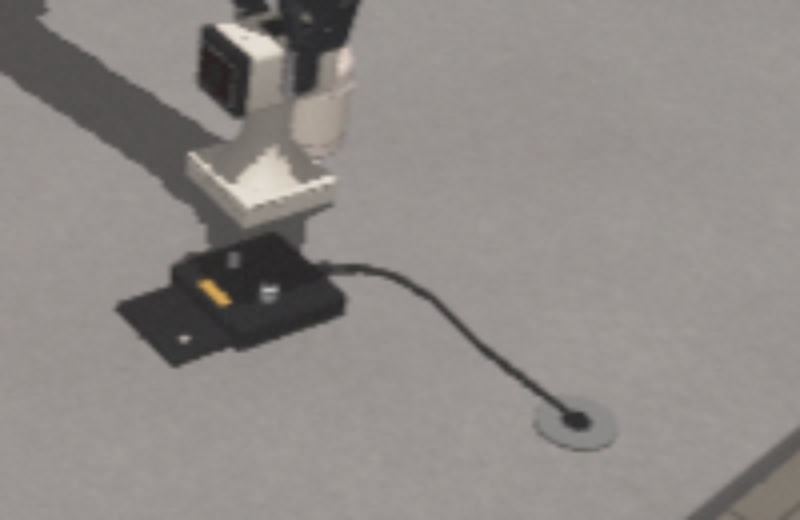

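The picture shows the scanner held upright above the dock: foot at about full px (346,176), window facing the tongue, pegs free at (339,195) and (347,203). The bottle is well behind it. The TCP reads 2 mm off target, so I'll check that it has settled and fit the foot in hand.

```bash
cat > g2.py <<'E'
from h import *
robot.hold(.3); p=robot.read_tcp_pos(); o=R.from_rotvec(robot.read_orientation())
print(p,o.as_matrix().round(4).tolist(),robot.read_wrist_force(),robot.read_wrist_torque())
y=o.as_matrix()[:,1]; yaw=np.arctan2(-y[0],y[1]); print("yaw",yaw)
robot.snapshot("scene"); m=mask("scene","scanner",(346,159))
# tool orientation incl. tilt: scanner rot = tool rot * inv(nominal) * yaw
tilt=o*R.from_rotvec(down(yaw)).inv(); rot=tilt*R.from_euler("z",yaw)
for r0 in(165,170,173):
  for dz in (-.001,.001):
    z=p[2]-.086+dz
    w=np.zeros((420,560)); w[r0:200]=1
    c=lambda q:(np.abs(render("scene",M["scanner"],[p[0]+q[0],p[1]+q[1],0],z,rot)-m)*w).sum()
    b=minimize(c,[0,0],method="Nelder-Mead",options=dict(initial_simplex=[[0,0],[.004,0],[0,.004]],xatol=1e-4)); d=b.x
    print(r0,dz,"offset world",d.round(4),"in scanner frame",R.from_euler("z",-yaw).apply([*d,0])[:2].round(4),round(b.fun/(m*w).sum(),3))
E
python3 g2.py
```

```text
[0.58634166 0.24260249 0.19009915] [[0.2391, 0.971, 0.0001], [0.971, -0.2391, 0.0002], [0.0002, 0.0, -1.0]] [-0.13857285 -0.07831912 -2.44607322] [ 0.02156638  0.01389123 -0.00829634]
yaw -1.8122864864202213
165 -0.001 offset world [-0.0016  0.0005] in scanner frame [-0.0001 -0.0017] 0.041
165 0.001 offset world [ 0.0004 -0.0023] in scanner frame [0.0022 0.0009] 0.041
170 -0.001 offset world [-0.0017  0.0006] in scanner frame [-0.0002 -0.0018] 0.041
170 0.001 offset world [-0.0002 -0.0022] in scanner frame [0.0021 0.0003] 0.043
173 -0.001 offset world [-0.002   0.0005] in scanner frame [ 0.     -0.0021] 0.046
173 0.001 offset world [-0.0001 -0.0019] in scanner frame [0.0019 0.0004] 0.047
```

```bash
cat >> h.py <<'E'
def fw(): return np.array([*robot.read_wrist_force(),*robot.read_wrist_torque()])
def descend(xy,z0,z1,yaw,f0,lim=6,step=.001,v=.02):
    z=z0
    while z>z1+1e-6:
        z-=step; robot.move_l([*xy,z],down(yaw),speed=v); f=fw()-f0
        if f[2]>lim or np.hypot(*f[:2])>lim*2: break
    robot.hold(.1); return z,robot.read_tcp_pos(),fw()-f0
E
cat > g3.py <<'E'
from h import *
yaw=-1.812; xy=[.5865,.2436]
robot.move_l([*xy,.121],down(yaw),speed=.1); robot.hold(.3); f0=fw(); np.save("f0.npy",f0)
print(robot.read_tcp_pos(),f0.round(2))
z,p,f=descend(xy,.121,.1055,yaw,f0); print(z,p.round(4),f.round(2),robot.read_time_s())
E
python3 g3.py
```

```text
[0.58677097 0.24368096 0.1215762 ] [-0.07 -0.07 -1.64 -0.03 -0.01  0.01]
0.10499999999999998 [0.5863 0.2431 0.1067] [-6.05 -4.06 10.57 -0.92  2.04  0.16] 14.1167
```

The scanner slid onto the pegs: TCP is at 0.1067 against 0.106 expected when seated, after about 11 mm of peg engagement. I'll press a little, let go and check.

```bash
cat > g4.py <<'E'
from h import *
f0=np.load("f0.npy"); yaw=-1.812; xy=[.5863,.2431]
robot.move_l([*xy,.103],down(yaw),speed=.02); robot.hold(.2); print(robot.read_tcp_pos().round(4),(fw()-f0).round(2))
robot.move_l([*xy,.106],down(yaw),speed=.05); robot.grip(.085); print(robot.read_width(),robot.read_tcp_pos().round(4))
robot.move_l([*xy,.21],speed=.15)
robot.move_to([.5151,-.3480,.16],down(1.19,1)); print(robot.read_time_s())
ims={n:robot.snapshot(n) for n in("scene","top")}
cv2.imwrite("pics/g4.png",np.vstack([cv2.resize(ims["scene"][140:250,290:440,::-1],(600,440))]))
ms={}
for n,nr in(("scene",(350,195)),("top",(213,205))):
    m=mask(n,"scanner",nr)
    if m is not None: ms[n]=m
for sel in [ms]+[{n:ms[n]} for n in ms]:
    for z in(.02,.03): x,f=fit(M["scanner"],sel,[.5863,.243,-1.81],z); print(list(sel),z,x.round(4),round(f,3))
E
python3 g4.py
```

```text
[0.5863 0.2429 0.1067] [-9.2  -3.91 17.67 -0.89  2.73  0.15]
0.08475473172813487 [0.587  0.2436 0.1062]
18.25
['scene', 'top'] 0.02 [ 0.5859  0.2415 -1.8389] 0.143
['scene', 'top'] 0.03 [ 0.586   0.2385 -1.8543] 0.289
['scene'] 0.02 [ 0.5846  0.2429 -1.828 ] 0.071
['scene'] 0.03 [ 0.5931  0.2322 -1.8043] 0.091
['top'] 0.02 [ 0.5865  0.241  -1.8352] 0.062
['top'] 0.03 [ 0.585   0.2395 -1.8364] 0.066
```

View pics/g4.png

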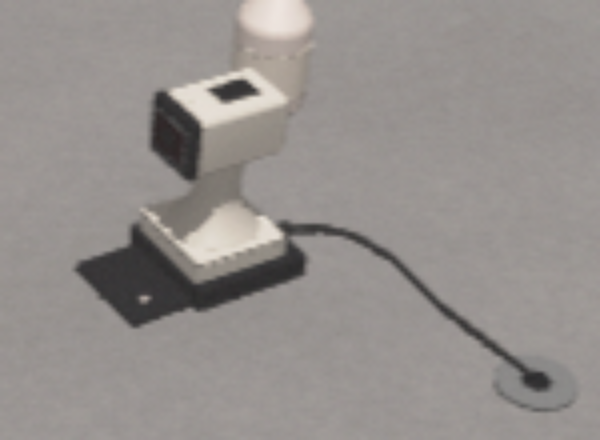

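The scanner sits flush on the deck in the crop, with its window at about crop px (175,140) over the tongue. The fit at z = 0.02 gives (0.586, 0.242, −1.83). Next is the carrier: the white one with the ball.

```bash
cat > c1.py <<'E'
from h import *
g=[.5178,-.3480]; yaw=1.19; o=down(yaw,1)
robot.move_l([*g,.12],o,speed=.1); robot.move_l([*g,.025],speed=.1); robot.hold(.2); f0=fw()
robot.grip(.004); print(robot.read_width(),robot.read_grip_force(),(fw()-f0).round(2))
robot.move_l([*g,.075],speed=.04); robot.hold(.4)
print(robot.read_width(),robot.read_tcp_pos().round(4),(fw()-f0).round(2),robot.read_time_s())
a=robot.snapshot("scene"); cv2.imwrite("pics/c1.png",cv2.resize(a[200:320,110:250,::-1],(700,600)))
E
python3 c1.py
```

```text
0.011167900987531947 58.724541664123535 [-0.14 -0.65  0.01 -0.03 -0.11  0.01]
0.01123182099546827 [ 0.5178 -0.348   0.075 ] [-0.27 -0.33 -1.39 -0.06 -0.09  0.02] 22.7583
```

View pics/c1.png

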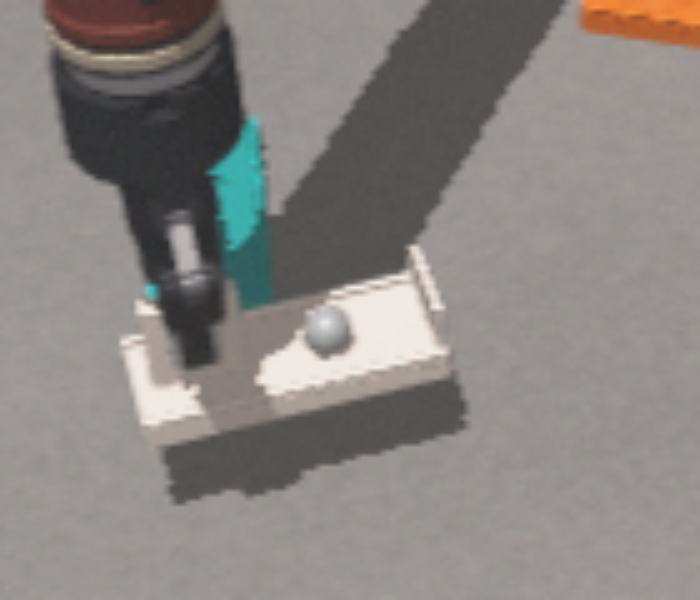

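The carrier is lifted in the gripper with the ball in its pocket at crop px (327,330), and it looks level. Now I move it gently to the presentation pose.

```bash
cat > c2.py <<'E'
from h import *
s=np.array([.5862,.242]); a=-1.825; t=s+.255*np.array([np.cos(a),np.sin(a)]); o=down(a+np.pi,1)
robot.move_l([.5178,-.348,.125],speed=.06)
robot.move_l([*t,.125],o,speed=.08); robot.hold(.6)
p=robot.read_tcp_pos(); ot=R.from_rotvec(robot.read_orientation()); print(p.round(4),robot.read_width(),robot.read_grip_force(),robot.read_time_s())
ims={n:robot.snapshot(n) for n in("scene","top")}
cv2.imwrite("pics/c2.png",cv2.resize(ims["scene"][130:280,200:400,::-1],(800,600)))
m={}
for n in ims:
    uv=proj(n,[*(t+.04*np.array([.25,.97])),.11])[0]; q=mask(n,"carrier",uv)
    if q is not None: m[n]=q
print(list(m))
def c(q):
    rot=R.from_euler("z",q[2])*R.from_euler("y",q[4]); off=-rot.apply([-.04,0,.043])
    k=0
    for n,w in m.items():
        r=render(n,M["carrier"],[p[0]+q[0]+off[0],p[1]+q[1]+off[1],0],p[2]+.019+q[3]+off[2],rot)
        r=r*0+r; x=np.arange(560)[None]*np.ones((420,1)); v=x>0
        k+=(np.abs(r-w)*v).sum()/w.sum()
    return k
x0=np.array([0,0,a+np.pi,0,0]); sx=np.vstack([x0]+[x0+d for d in np.diag([.006,.006,.1,.004,.08])])
b=minimize(c,x0,method="Nelder-Mead",options=dict(initial_simplex=sx,maxfev=300,xatol=1e-4,fatol=1e-4)); print(b.x.round(4),b.fun)
E
python3 c2.py
```

```text
[ 0.5221 -0.0048  0.125 ] 0.011371176685701796 58.3609002828598 28.8333
['scene', 'top']
[ 1.0000e-04 -0.0000e+00  1.3173e+00 -3.0000e-04 -2.1000e-03] 3.383904908710562
```

View pics/c2.png

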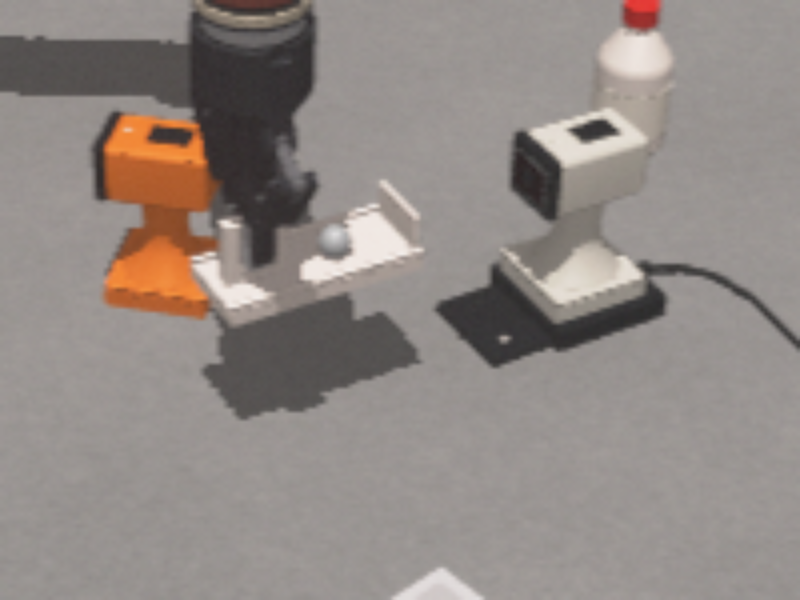

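The carrier is presented at about full px (278,198) facing the window, with the ball in its pocket. The network mask was wrong there (cost 3.4), so I'll check the tilt using the network's other regions and the corner pixels.

```bash
cat > c3.py <<'E'
from h import *
p=robot.read_tcp_pos(); a=-1.825+np.pi
im=robot.snapshot("scene")
L=robot.cut_out("scene","carrier"); print([(round(d["p"],2),np.round(d["box"]).tolist()) for d in L])
def pose(q):
    rot=R.from_euler("z",a+q[0])*R.from_euler("y",q[1])*R.from_euler("x",q[2]); return rot,np.array([*p[:2],p[2]+.019])-rot.apply([-.04+q[3],0,.043+q[4]])
C=np.array([[70,-30,0],[-70,-30,0],[-70,30,16],[66,-24,38],[66,24,38]])/1e3
O=np.array([[425,258],[232,325],[192,262],[418,215],[382,183]])/4+[200,130]
for q in([0,0,0,0,0],[0,.1,0,0,0],[0,-.1,0,0,0]):
    r,t=pose(q); print(q,((proj("scene",r.apply(C)+t)-O)*1).round(1).tolist())
from scipy.optimize import least_squares
res=lambda q: np.r_[((proj("scene",pose(q)[0].apply(C)+pose(q)[1])-O)).ravel(),np.array(q)/[.1,.15,.15,.005,.005]]
s=least_squares(res,[0]*5,x_scale=[.1,.1,.1,.005,.005]); print("yaw,pitch,roll,dx,dz",s.x.round(4),s.cost)
r,t=pose(s.x); print("code",(r.apply([.07,0,.023])+t).round(4),"window",[.5862+.045*np.cos(-1.825),.242+.045*np.sin(-1.825),.123])
m=[d for d in L if np.hypot(*(np.array(d["box"][:2])-(277,198)))<20]
if m:
    m=m[0]["region"].astype(float); w=np.zeros_like(m); w[:,270:320]=1
    for pt in(-.1,-.05,0,.05,.1): 
        r,t=pose([0,pt,0,0,0]); print(pt,(np.abs(render("scene",M["carrier"],[*t[:2],0],t[2],r)-m)*w).sum()/m.sum())
E
python3 c3.py
```

```text
[(0.96, [274.0, 195.0, 58.0, 37.0]), (0.91, [150.0, 240.0, 27.0, 45.0]), (0.6, [77.0, 270.0, 36.0, 52.0])]
[0, 0, 0, 0, 0] [[-1.2, 2.2], [-0.7, 0.3], [-1.1, -1.6], [-1.2, 0.3], [-1.4, -1.0]]
[0, 0.1, 0, 0, 0] [[-3.0, 6.0], [-2.2, -0.3], [-2.0, -2.3], [-1.8, 3.7], [-1.9, 2.4]]
[0, -0.1, 0, 0, 0] [[0.3, -1.6], [0.9, 0.6], [-0.1, -1.0], [-1.0, -3.1], [-1.2, -4.3]]
yaw,pitch,roll,dx,dz [-0.0238 -0.028  -0.0925 -0.0007  0.0001] 2.4821347963606186
code [0.5544 0.1016 0.1271] window [np.float64(0.5748836361363284), np.float64(0.19844612636165426), 0.123]
-0.1 0.2302781577747378
-0.05 0.1575051051765499
0 0.10971668748389143
0.05 0.15365094470548582
0.1 0.21652292868613573
```

```bash
sed -i '/^for q in(\[0,0/,/^r,t=pose(s.x)/d;/^    for pt/,$d' c3.py; cat >> c3.py <<'E'
    c=lambda q:(np.abs(render("scene",M["carrier"],[*pose(q)[1][:2],0],pose(q)[1][2],pose(q)[0])-m)*w).sum()/m.sum()
    rs=[-.12,-.08,-.04,0,.04,.08]; v=[c([0,0,x,0,0]) for x in rs]; print(np.round(v,3))
    x=rs[int(np.argmin(v))]; print(robot.read_grip_force(),robot.read_time_s())
    if abs(x)<.05: print(robot.hand_in())
E
python3 c3.py
```

```text
[(0.68, [77.0, 269.0, 38.0, 51.0]), (0.6, [151.0, 241.0, 30.0, 48.0]), (0.59, [275.0, 194.0, 57.0, 36.0])]
[0.154 0.139 0.124 0.104 0.1   0.11 ]
58.3601188659668 29.2333
the job is handed in; nothing more can be done
None
```

The scanner is seated on its dock and released, and the job is handed in with the carrier held level, ball in its pocket, about 10 cm in front of the window; no verdict came back.

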